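# Dispense one spacer disc and push it onto the green spot

## Task

Press the red plunger of the spacer feeder all the way down once and let it spring back up, so that a single blue disc is ejected from the front. Then push that disc along the bench with the fingers until it lies flat and wholly inside the green spot, without lifting it; leave the other discs in the feeder and the things around undisturbed.

Things in the scene. Friction and masses are not known exactly. Their poses are not given: they have to be found in the camera images.
- feeder: Grey spacer-disc feeder fixed on the bench, 146 mm long in its own x (from -30 to +116 mm), 78 mm wide. Origin: bench level, under the axis of the open-topped disc magazine. Own -x is the front, where discs come out; own x towards the rear, z up. Magazine 54 x 57 mm, 52 mm high, its front face at x = -26.5 mm; the red plunger stands behind it on a cover 30 mm high, on the axis x = +68 mm, y = 0. The base plate is 3 mm thick, its front edge at x = -30 mm.
- plunger (a joint): How far the red plunger is pressed down, m: 0 = up, 0.028 = fully down on its stop. A damped spring returns it (3.6 N to start, 7.3 N at the bottom). A linkage moves a flat shuttle forward 3 times as far: a full press drives it 84 mm and the lowest disc some 79 mm forward, out of the mouth; as the plunger rises the shuttle retracts and the next disc drops to the magazine floor. A second press ejects a second disc.
- plunger_top (a point): Centre of the top face of the red plunger knob (34 mm across, 12 mm thick), 90 mm above the bench when up; it moves with the plunger.
- mouth (a point): Point in front of the feeder (feeder x = -78.5 mm, y = 0, 5 mm above the bench) where the centre of an ejected disc comes to lie, give or take some mm (more after a quick press).
- disc0_center (a point): Centre of the lowest blue plastic disc, the one that is ejected: 40 mm across, 10 mm thick, 20 to 42 g, solid with a dark dot on its top. Centre 8 mm above the bench in the magazine, 5 mm when flat on the bench.
- disc0: The same lowest disc; origin at the centre of its underside, z its axis.
- green_spot: Flat green round marking on the bench, 90 mm across, no height to speak of (nothing to bump into); origin at its centre. The goal for the disc.
- red_spot: Flat red round marking of the same size on the other side; not the goal. Which of the two is left and which right varies.
- disc1_center (a point): Centre of an equal disc, number 2 from below in the magazine; it must stay in the magazine.
- disc2_center (a point): Centre of an equal disc, number 3 from below in the magazine; it must stay in the magazine.
- disc3_center (a point): Centre of an equal disc, number 4 from below in the magazine; it must stay in the magazine.
- masking_tape: Roll of masking tape, 91 mm across, 25 mm high; loose bystander, origin at the centre of its underside. Leave it alone.
- thread_spool: Brown thread spool, 42 mm across, 45 mm high; loose bystander, origin at the centre of its underside. Leave it alone.
- sanding_block: Brown sanding block, 71 x 100 x 25 mm; loose bystander, origin at the centre of its underside. Leave it alone.
- pliers: Pliers with black handles, 99 x 160 x 12 mm; loose bystander, origin at the centre of its underside. Leave it alone.
- offcut0: Cream block off-cut, 59 x 124 x 35 mm; loose bystander, origin at the centre of its underside. Leave it alone.
- offcut1: White block off-cut, 60 x 102 x 31 mm; loose bystander, origin at the centre of its underside. Leave it alone.
Mind the look-alikes: they are no part of the job. Leave any orange look-alike of the part that bears disc3_center alone.

How it is judged:
On the way, in this order (a step that is already met when the one before it is completed fails the run):
1. the plunger is pressed fully down (25 mm or more of its 28) and the lowest disc is out of the mouth (value of joint plunger above 0.025 m and x of disc0_center in the frame of feeder below -0.06 m), for 0.05 s.
2. the plunger has sprung back up (value of joint plunger below 0.004 m), for 0.1 s.
At the end, for the whole second after the job is handed in: The ejected disc lies flat and at rest on the bench with its centre within 27 mm of the centre of the green spot (inside it, 2 mm of leeway), the plunger is up (within 4 mm), and the other three discs are in the magazine, the lowest of them down on its floor (horizontal distance between disc0_center and green_spot below 0.027 m and height (world z) of disc0_center below 0.009 m and angle between disc0's own z axis and vertical below 0.1 rad and linear speed of disc0 below 0.01 m/s and value of joint plunger below 0.004 m and horizontal distance between each of disc1_center, disc2_center, disc3_center and feeder below 0.012 m and height (world z) of disc1_center below 0.012 m); the robot touches nothing.
It fails at once if the ejected disc is lifted (centre over 20 mm high) (height (world z) of disc0_center above 0.02 m).
It fails at once if a second disc leaves the magazine (centre over 20 mm off its axis, or raised over 60 mm) (horizontal distance between any of disc1_center, disc2_center, disc3_center and feeder above 0.02 m or height (world z) of any of disc1_center, disc2_center, disc3_center above 0.06 m).
It fails at once if a bystander is moved by more than 30 mm (distance of any of masking_tape, thread_spool, sanding_block, pliers, offcut0, offcut1 from where it was at the start of the episode above 0.03 m).
It also fails if it takes over 64 s, if anything falls off the work surface, if the arm or the gripper's body presses on something with over 40 N, if the wrist force passes 120 N, or if a joint passes its speed limit or range.

## Robot

A 7-joint arm with a two-finger parallel gripper is mounted at the origin on a cart in front of the work surface, level with it; the furniture and walls round the work are solid. World frame = base frame: x ahead of the robot, y to its left, z up, the work surface at z = 0. Lengths are in m, angles in rad, forces in N, time in s.
With the tool pointing down it reaches from about 0.4 to 0.85 m from the base axis. Payload 10.4 kg.
Tool frame: the origin (TCP) lies midway between the tips of the shut fingers; the grasp point (between the pads) lies env.pinch_z behind it (env.pinch_z is the distance from the TCP to the grasp point, in m); z points along the fingers, y is the direction in which the jaws open and shut (so a half turn about z gives the same grasp; the last joint's range is limited). The gripper opens to 87 mm and grips with 3 to 60 N. Pads are 19 mm wide; open, the fingers measure 117 mm over their backs; the gripper's body (75 mm by 190 mm) begins 51 mm behind the grasp point.
Start: joints at [1.15, 0.332, -0.065, 1.46, 0.022, 1.35, -0.088], TCP at [0.242, -0.576, 0.223] pointing down, gripper open.
Joint ranges: [-2.6, 2.6], [-0.5, 2.12], [-1.47, 1.34], [0.16, 2.42], [-1.27, 4.41], [0.06, 2.06], [-2.6, 2.6]. Speed limits (rad/s): [2.22, 2.22, 2.79, 2.79, 3.14, 3.14, 3.14].

## Interface

Orientations are given as a 3x3 rotation matrix whose columns are the frame's x, y, z axes.
In Python, from rig import env, vision gives the robot as it stands.
- The arm moves only by the shell command python3 -m creep 'ROWS'. ROWS is JSON, a list of rows, each an object with "claw": the opening, from 0 (shut) to 1 (fully open); "xyz": the shift along the tool's x, y, z normalised to -1 to 1, where 1 is 250 mm, a list of three; "roll": the turn about the tool's z normalised to -1 to 1, where 1 is 90 degrees. A call has 1 to 12 rows; each row is the pose to reach, as a shift and turn from the pose commanded when the call began, along the tool's axes at that moment; what a row does not reach only later rows make up. A row lasts 1/10 s, in which the tool goes at most 50 mm and 8.59 degrees, less where a joint would pass 70% of its speed; a pose out of reach is approached as far as the arm can. A call with a number of a shift or a turn outside -1 to 1 is refused whole. A call with a gripper value outside its range is refused whole. The fingers move at their own pace and stop on an object; the grip force is fixed at half the most. Time passes only in rows, so rows that repeat a pose let the fingers close. It gives the time, the measured TCP pose, the force and the opening at its end, in the units of the state.
- env.state(): the state, without advancing time (a new reading comes with each control period).
- vision.get_image(name): name is "scene" or "top" or "wrist"; returns the picture (420x560x3 uint8, red, green, blue); there is no depth.
- vision.camera_params(name): a dict with "K" (3x3 intrinsics, pixels), "world_from_camera" (4x4, takes a point from camera to world coordinates); the wrist camera has in their place "T_tool_cam" (4x4, takes a point from camera to tool coordinates, whose origin is the TCP and whose axes are the flange's). Camera axes: x right, y up, looking along -z (the intrinsics and any distortion apply to the point x, -y, -z); pixel columns grow to the right and rows downward; lengths in m; the calibration is good to about 2 mm. A picture is of the moment at which its call begins: read the wrist's pose just before it. camera_params takes no time and is no camera call.
- env.job_done(): hands the job in, once; it reports no verdict.
The state is a dict: "time": time; "joints": joint angles; "dq": joint speeds; "tau": joint torques, N m; "eef_pos": TCP position; "tool_rot": TCP orientation; "contact_force": force on the tool from outside, world axes, zero at the start; "wrist_torque": the same for the moment, N m; "gripper_width": finger opening in m.
Only numpy, scipy, OpenCV 4.12 (cv2) and the standard library are available. Lean on these libraries where they do the work, as an engineer would, in place of code of your own. Each camera call takes 0.05 s, during which the arm holds its last target. There are 200 camera calls.

## Working session

There is one attempt and no reset: what is moved stays moved. The work goes in short steps, Python scripts to look and compute and a shell command to move; the robot and the scene stay as the last step left them, time stands still between calls to the robot, and variables do not carry over. Pictures are saved under pics/ and viewed, on a budget of 10 in all, crops included, one or two more only if the job needs it, and the job is handed in when it is done.

```bash
mkdir -p pics; ls
cat > h.py <<'E'
import numpy as np, cv2
from rig import env, vision
def cam(name):
    p=vision.camera_params(name); K=np.array(p["K"])
    if "world_from_camera" in p: T=np.array(p["world_from_camera"])
    else:
        s=env.state(); B=np.eye(4); B[:3,:3]=s["tool_rot"]; B[:3,3]=s["eef_pos"]; T=B@np.array(p["T_tool_cam"])
    return K,T,p
def snap(name,f):
    c=cam(name); im=vision.get_image(name); cv2.imwrite(f,im[:,:,::-1]); return im,c
def ray(c,u,v,z):
    K,T,p=c; d=np.linalg.inv(K)@[u,v,1]; d=T[:3,:3]@[d[0],-d[1],-d[2]]; o=T[:3,3]
    return o+d*(z-o[2])/d[2]
def proj(c,P):
    K,T,p=c; q=T[:3,:3].T@(np.array(P)-T[:3,3]); w=K@[q[0],-q[1],-q[2]]; return w[:2]/w[2]
E
python3 - <<'E'
from h import *
for n in("scene","top"):
    im,c=snap(n,f"pics/{n}0.png"); print(n,c[2])
print(vision.camera_params("wrist")); s=env.state();print(s["eef_pos"],s["tool_rot"],s["time"],env.pinch_z)
E
```

```text
pics
scene {'K': array([[538.39711991,   0.        , 276.21733673],
       [  0.        , 538.39711991, 204.23891399],
       [  0.        ,   0.        ,   1.        ]]), 'world_from_camera': array([[ 0.91201432,  0.28158519, -0.29822753,  0.02370415],
       [-0.40961483,  0.66271326, -0.62691851, -1.11741952],
       [ 0.02110837,  0.69391708,  0.71974546,  1.39932258],
       [ 0.        ,  0.        ,  0.        ,  1.        ]])}
top {'K': array([[389.4531893 ,   0.        , 281.92205955],
       [  0.        , 389.4531893 , 209.79502364],
       [  0.        ,   0.        ,   1.        ]]), 'world_from_camera': array([[-0.01467629,  0.98508078, -0.17146561,  0.38100013],
       [-0.99970719, -0.01775577, -0.01643986,  0.01183286],
       [-0.0192391 ,  0.17117413,  0.98505293,  1.0767815 ],
       [ 0.        ,  0.        ,  0.        ,  1.        ]])}
{'K': array([[299.00406139,   0.        , 279.62928104],
       [  0.        , 299.00406139, 209.66192484],
       [  0.        ,   0.        ,   1.        ]]), 'T_tool_cam': array([[ 4.71394939e-04,  9.64698612e-01,  2.63355966e-01,
         7.06422868e-02],
       [ 9.99999347e-01, -7.28954582e-04,  8.80279439e-04,
        -6.85319509e-04],
       [ 1.04117889e-03,  2.63355379e-01, -9.64698326e-01,
        -1.62155254e-01],
       [ 0.00000000e+00,  0.00000000e+00,  0.00000000e+00,
         1.00000000e+00]])}
[ 0.24202266 -0.57588894  0.22187518] [[ 9.21897275e-01  3.87434063e-01 -5.10092086e-04]
 [ 3.87434395e-01 -9.21896658e-01  1.06861639e-03]
 [-5.62337969e-05 -1.18278176e-03 -9.99999299e-01]] 0.1 0.0187
```

View pics/top0.png

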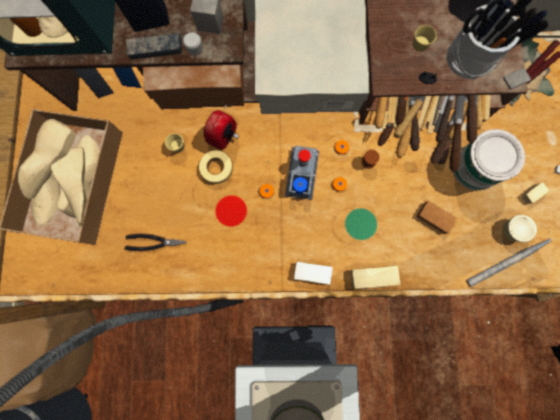

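View pics/scene0.png

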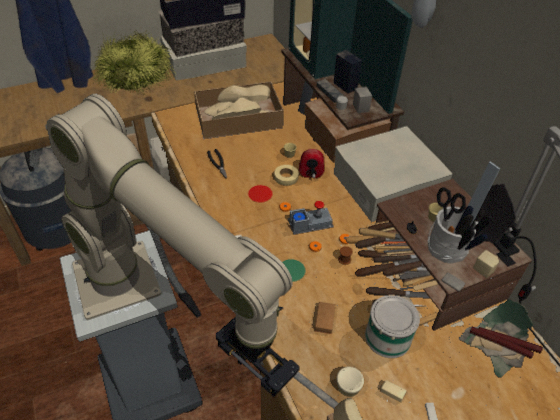

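The top view shows the plunger at about (304,156), the magazine at (300,184), the green spot at (361,224), red at (231,211), and orange look-alikes at (267,191), (340,184) and (342,147). The feeder's front faces the robot. Next I measure these.

Run:
```python
from h import *
for n in("top","scene"):
    im=cv2.imread(f"pics/{n}0.png"); hsv=cv2.cvtColor(im,cv2.COLOR_BGR2HSV); c=cam(n)
    H,S,V=[hsv[...,i].astype(int) for i in range(3)]
    for nm,m,z in(("green",(H>60)&(H<95)&(S>140),0),("blue",(H>100)&(H<130)&(S>150),.04),("red",((H<4)|(H>176))&(S>215)&(V>120),.09),("orange",(H>5)&(H<13)&(S>230)&(V>200),.005)):
        k,l,st,ce=cv2.connectedComponentsWithStats(m.astype(np.uint8))
        for i in range(1,k):
            if st[i,4]>25: print(n,nm,st[i,4],ce[i].round(1),st[i,2:4],ray(c,*ce[i],z).round(4))
im=cv2.imread("pics/top0.png")
cv2.imwrite("pics/c1.png",cv2.resize(im[130:300,210:410],None,fx=4,fy=4,interpolation=cv2.INTER_CUBIC)[:600])
```

```text
top green 105 [469.8 163.9] [13 31] [ 0.691  -0.5055  0.    ]
top green 27 [484.3 179.8] [12  5] [ 0.6438 -0.5413  0.    ]
top green 44 [353.  225.6] [10 16] [ 0.5203 -0.167   0.    ]
top green 27 [368.4 229.2] [11  7] [ 0.5095 -0.2089  0.    ]
top green 33 [361.6 235. ] [17  5] [ 0.4937 -0.1895  0.    ]
top blue 266 [126.4  76.2] [24 18] [0.9625 0.4742 0.04  ]
top blue 200 [299.9 184.5] [15 17] [ 0.6307 -0.021   0.04  ]
top red 116 [222.1 124.9] [18 19] [0.7868 0.1852 0.09  ]
top red 79 [304.1 155.5] [ 9 10] [ 0.6969 -0.0321  0.09  ]
top red 680 [230.7 210.6] [30 30] [0.5531 0.1605 0.09  ]
scene green 30 [387.9  87.1] [ 9 10] [1.3841 0.5835 0.    ]
scene green 145 [386.9 336.8] [36 18] [ 0.6811 -0.5181  0.    ]
scene blue 66 [298.7 216.2] [13  8] [ 0.6346 -0.0156  0.04  ]
scene red 187 [259.5 193.1] [23 15] [0.5351 0.0941 0.09  ]
scene red 39 [318.4 203.8] [8 7] [ 0.6988 -0.031   0.09  ]
```

View pics/c1.png

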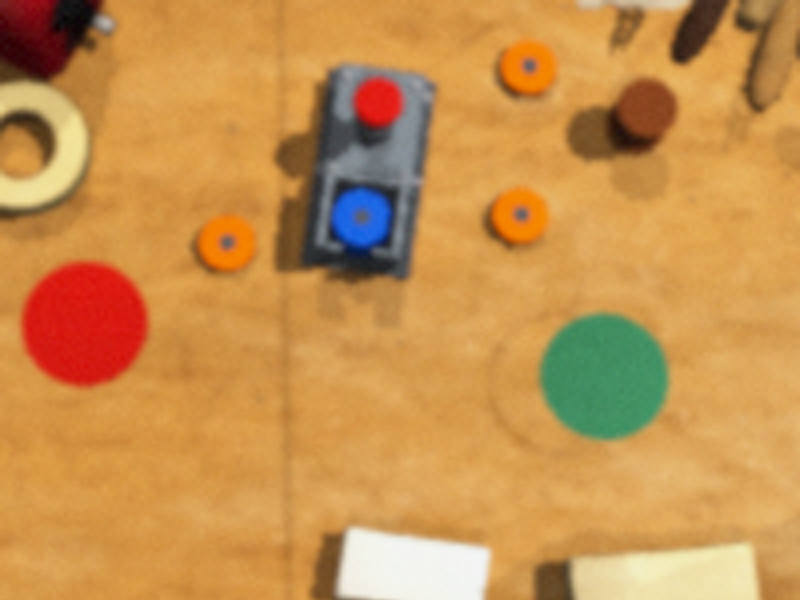

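The crop shows the plunger at (378,102), the top disc at (361,218) and the green spot at (604,376), all in 4x crop pixels. The feeder axis is tilted about 9°.

Run:
```python
from h import *
c=cam("top")
f=lambda u,v,z:ray(c,210+u/4,130+v/4,z)[:2].round(4)
print("green",f(604,376,0),"plunger",f(378,101.5,.09),"disc3",f(361,218,.043),"boxbottom",ray(c,310,110,0)[:2],"boxtopedge",ray(c,310,95,.1)[:2])
print("base corners",f(305,264,.003),f(408,277,.003),"orange R",f(519,216,.01),"L",f(227,243,.01),"white top",f(415,535,.031), "cream",f(660,550,.035))
s=env.state(); R=np.array(s["tool_rot"]); 
P=np.append(f(378,101.5,.09),.13); print((R.T@(P-s["eef_pos"])/.25).round(3), np.degrees(np.arctan2(R[1,0],R[0,0])))
```

```text
green [ 0.5244 -0.1893] plunger [ 0.6971 -0.0333] disc3 [ 0.63   -0.0218] boxbottom [ 0.86403079 -0.05692085] boxtopedge [ 0.86185308 -0.05168873]
base corners [0.6071 0.017 ] [ 0.5964 -0.0551] orange R [ 0.6372 -0.1336] L [0.6217 0.0714] white top [ 0.416  -0.0532] cream [ 0.4036 -0.2138]
[ 2.519 -1.295  0.369] 22.79495391306633
```

```bash
python3 -m creep '[{"claw":0,"xyz":[0.2,-0.1,0],"roll":0.06},{"claw":0,"xyz":[0.4,-0.2,0],"roll":0.13},{"claw":0,"xyz":[0.6,-0.3,0],"roll":0.19},{"claw":0,"xyz":[0.8,-0.4,0],"roll":0.253},{"claw":0,"xyz":[1,-0.5,0],"roll":0.253},{"claw":0,"xyz":[1,-0.5,0],"roll":0.253},{"claw":0,"xyz":[1,-0.5,0],"roll":0.253},{"claw":0,"xyz":[1,-0.5,0],"roll":0.253}]'
```

```text
time: 0.9
eef_pos: [0.4242, -0.3639, 0.2223]
tool_rot: [[1.0, 0.002, -0.001], [0.002, -1.0, -0.0], [-0.001, 0.0, -1.0]]
contact_force: [-0.8, -1.0, -0.4]
gripper_width: 0.0311
```

```bash
python3 -m creep '[{"claw":0,"xyz":[0.15,-0.18,0],"roll":0},{"claw":0,"xyz":[0.28,-0.35,0],"roll":0},{"claw":0,"xyz":[0.42,-0.5,0],"roll":0},{"claw":0,"xyz":[0.55,-0.66,0],"roll":0},{"claw":0,"xyz":[0.69,-0.83,0],"roll":0},{"claw":0,"xyz":[0.83,-1,0],"roll":0},{"claw":0,"xyz":[0.83,-1,0],"roll":0},{"claw":0,"xyz":[0.83,-1,0],"roll":0},{"claw":0,"xyz":[0.83,-1,0],"roll":0}]'
```

```text
time: 1.8
eef_pos: [0.6312, -0.1159, 0.2219]
tool_rot: [[1.0, -0.001, -0.001], [-0.001, -1.0, -0.001], [-0.001, 0.001, -1.0]]
contact_force: [-0.6, -0.9, -0.7]
gripper_width: 0.0001
```

Remaining shift to (0.697, -0.033, 0.14): tool (0.264, -0.332, 0.33).

```bash
python3 -m creep '[{"claw":0,"xyz":[0.13,-0.16,0],"roll":0},{"claw":0,"xyz":[0.264,-0.332,0],"roll":0},{"claw":0,"xyz":[0.264,-0.332,0.1],"roll":0},{"claw":0,"xyz":[0.264,-0.332,0.2],"roll":0},{"claw":0,"xyz":[0.264,-0.332,0.33],"roll":0},{"claw":0,"xyz":[0.264,-0.332,0.33],"roll":0},{"claw":0,"xyz":[0.264,-0.332,0.33],"roll":0},{"claw":0,"xyz":[0.264,-0.332,0.33],"roll":0}]'
python3 - <<'E'
from h import *
im,c=snap("wrist","pics/w1.png")
print(proj(c,[0.6971,-.0333,.09]),proj(c,[.63,-.022,.043]), proj(c,env.state()["eef_pos"]))
E
```

```text
time: 2.6
eef_pos: [0.6984, -0.0323, 0.1424]
tool_rot: [[1.0, -0.001, 0.003], [-0.001, -1.0, -0.001], [0.003, 0.001, -1.0]]
contact_force: [1.2, 0.1, 0.2]
gripper_width: 0.0006
[281.31140019 226.58703518] [269.31047098 277.26924497] [279.33390662 252.62536898]
```

View pics/w1.png

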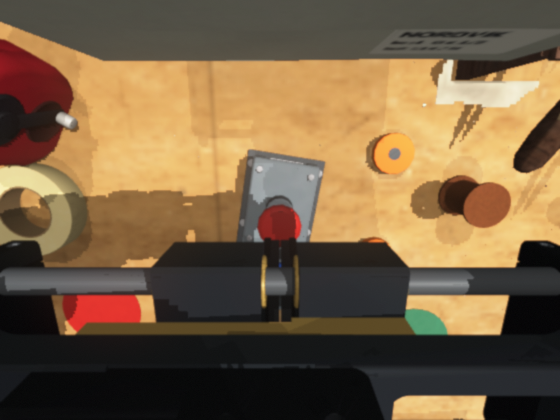

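The knob centre shows at about (279,224), against a prediction of (281,227), so the aim is good. I go down to contact, then press slowly.

```bash
python3 -m creep '[{"claw":0,"xyz":[0,0,0.1],"roll":0},{"claw":0,"xyz":[0,0,0.18],"roll":0},{"claw":0,"xyz":[0,0,0.2],"roll":0},{"claw":0,"xyz":[0,0,0.21],"roll":0},{"claw":0,"xyz":[0,0,0.22],"roll":0},{"claw":0,"xyz":[0,0,0.23],"roll":0},{"claw":0,"xyz":[0,0,0.24],"roll":0},{"claw":0,"xyz":[0,0,0.25],"roll":0},{"claw":0,"xyz":[0,0,0.26],"roll":0},{"claw":0,"xyz":[0,0,0.27],"roll":0},{"claw":0,"xyz":[0,0,0.27],"roll":0}]'
```

```text
time: 3.75
eef_pos: [0.6982, -0.0313, 0.075]
tool_rot: [[1.0, 0.0, 0.002], [0.0, -1.0, -0.001], [0.002, 0.001, -1.0]]
contact_force: [-4.5, -0.1, 5.9]
gripper_width: 0.0005
```

Force 5.9 N at a 15 mm press, which matches the spring. Continuing down.

```bash
python3 -m creep '[{"claw":0,"xyz":[0,0,0.01],"roll":0},{"claw":0,"xyz":[0,0,0.02],"roll":0},{"claw":0,"xyz":[0,0,0.03],"roll":0},{"claw":0,"xyz":[0,0,0.04],"roll":0},{"claw":0,"xyz":[0,0,0.047],"roll":0},{"claw":0,"xyz":[0,0,0.052],"roll":0},{"claw":0,"xyz":[0,0,0.054],"roll":0},{"claw":0,"xyz":[0,0,0.054],"roll":0},{"claw":0,"xyz":[0,0,0.054],"roll":0}]'
python3 - <<'E'
from h import *
im,c=snap("top","pics/t2.png"); print(env.state()["eef_pos"],env.state()["contact_force"],proj(c,[.5525,-.009,.01]))
cv2.imwrite("pics/c2.png",cv2.resize(im[130:250,210:410,::-1],None,fx=4,fy=4,interpolation=cv2.INTER_CUBIC))
E
```

```text
time: 4.65
eef_pos: [0.6984, -0.0313, 0.0625]
tool_rot: [[1.0, 0.0, 0.002], [0.0, -1.0, -0.001], [0.002, 0.001, -1.0]]
contact_force: [-8.7, -0.6, 12.2]
gripper_width: 0.0002
[ 0.69841291 -0.03127035  0.06253565] [-7.60217318 -0.85764594 13.38908114] [295.92696886 214.58944194]
```

View pics/c2.png

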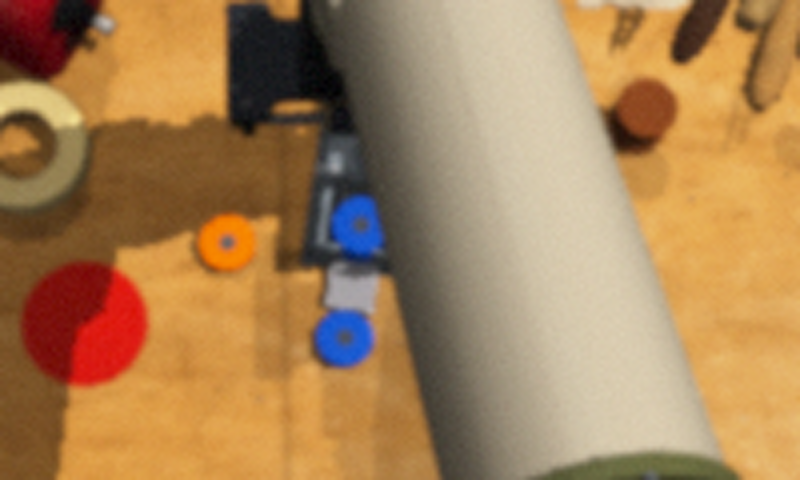

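The disc is out at crop (344,338) with the shuttle visible, and 13 N is well above the spring force, so the plunger is on its stop. Now I release it by rising straight up.

```bash
python3 -m creep '[{"claw":0,"xyz":[0,0,-0.02],"roll":0},{"claw":0,"xyz":[0,0,-0.04],"roll":0},{"claw":0,"xyz":[0,0,-0.06],"roll":0},{"claw":0,"xyz":[0,0,-0.08],"roll":0},{"claw":0,"xyz":[0,0,-0.1],"roll":0},{"claw":0,"xyz":[0,0,-0.12],"roll":0},{"claw":0,"xyz":[0,0,-0.16],"roll":0},{"claw":0,"xyz":[0,0,-0.3],"roll":0},{"claw":0,"xyz":[0,0,-0.4],"roll":0},{"claw":0.3,"xyz":[0,0,-0.4],"roll":0},{"claw":0.3,"xyz":[0,0,-0.4],"roll":0}]'
python3 - <<'E'
from h import *
im,c=snap("top","pics/t3.png"); f=lambda u,v,z:ray(c,210+u/4,130+v/4,z)[:2]
d=f(344,338,.01); g=np.array([.5244,-.1893]); e=g-d; L=np.linalg.norm(e);print("disc",d,e,L,"yaw of push",np.degrees(np.arctan2(e[1],e[0])))
hsv=cv2.cvtColor(im,cv2.COLOR_RGB2HSV);m=((hsv[...,0]>100)&(hsv[...,0]<130)&(hsv[...,1]>150)).astype(np.uint8);k,l,st,ce=cv2.connectedComponentsWithStats(m)
for i in range(1,k):
  if st[i,4]>40: print(st[i],ce[i],ray(c,*ce[i],.01)[:2])
print(env.state()["eef_pos"],env.state()["contact_force"])
E
```

```text
time: 5.8
eef_pos: [0.6976, -0.0307, 0.1595]
tool_rot: [[1.0, 0.001, 0.001], [0.001, -1.0, 0.0], [0.001, -0.0, -1.0]]
contact_force: [-0.2, 1.0, -0.7]
gripper_width: 0.0095
disc [ 0.55274755 -0.00920761] [-0.02834755 -0.18009239] 0.18230977003098772 yaw of push -98.945279181416
[115  68  24  19 266] [126.46992481  76.2481203 ] [0.97916153 0.48722206]
[293 177  13  17 164] [299.06097561 185.01829268] [ 0.63646702 -0.01955155]
[289 208  14  13 129] [295.40310078 214.17829457] [ 0.55368048 -0.00757211]
[ 0.6971111  -0.03080893  0.1584314 ] [-0.01338339 -0.08316263  0.49470073]
```

The plunger is released (no contact force left) and the disc sits at (0.553, -0.009), close to the expected mouth point. I go behind it on its +y side, turn the jaws across the push direction and open them about 24 mm.

```bash
python3 -c "
from rig import env;print(env.state()['joints'])"; python3 -m creep '[{"claw":0.28,"xyz":[-0.1,-0.05,0],"roll":0.09},{"claw":0.28,"xyz":[-0.2,-0.1,0],"roll":0.18},{"claw":0.28,"xyz":[-0.3,-0.15,0],"roll":0.27},{"claw":0.28,"xyz":[-0.4,-0.2,0],"roll":0.36},{"claw":0.28,"xyz":[-0.5,-0.25,0],"roll":0.45},{"claw":0.28,"xyz":[-0.55,-0.27,0],"roll":0.54},{"claw":0.28,"xyz":[-0.55,-0.27,0],"roll":0.63},{"claw":0.28,"xyz":[-0.55,-0.27,0],"roll":0.72},{"claw":0.28,"xyz":[-0.55,-0.27,0],"roll":0.81},{"claw":0.28,"xyz":[-0.55,-0.27,0],"roll":0.9},{"claw":0.28,"xyz":[-0.55,-0.27,0],"roll":1},{"claw":0.28,"xyz":[-0.55,-0.27,0],"roll":1}]'; python3 -c "
from rig import env;print(env.state()['joints'])"
```

```text
[ 0.23166069  0.55796785 -0.3770178   1.30567644  0.20258565  1.31631251
 -1.71442022]
time: 7.05
eef_pos: [0.5547, 0.0328, 0.1457]
tool_rot: [[0.386, -0.92, -0.062], [-0.922, -0.387, 0.005], [-0.029, 0.056, -0.998]]
contact_force: [0.3, 0.2, -2.5]
gripper_width: 0.0241
[-0.89756504  0.40569435  0.95860245  1.72995265 -0.34965088  1.25477658
 -2.5892753 ]
```

Joint 7 is at its limit on that side, so I turn to the equivalent half-turned orientation instead (tool x against the push, yaw about 81°).

```bash
python3 -m creep '[{"claw":0.28,"xyz":[0,0,0],"roll":-0.09},{"claw":0.28,"xyz":[0,0,0],"roll":-0.18},{"claw":0.28,"xyz":[0,0,0],"roll":-0.27},{"claw":0.28,"xyz":[0,0,0],"roll":-0.36},{"claw":0.28,"xyz":[0,0,0],"roll":-0.45},{"claw":0.28,"xyz":[0,0,0],"roll":-0.54},{"claw":0.28,"xyz":[0,0,0],"roll":-0.63},{"claw":0.28,"xyz":[0,0,0],"roll":-0.72},{"claw":0.28,"xyz":[0,0,0],"roll":-0.81},{"claw":0.28,"xyz":[0,0,0],"roll":-0.9},{"claw":0.28,"xyz":[0,0,0],"roll":-1},{"claw":0.28,"xyz":[0,0,0],"roll":-1}]'; python3 -c "
from rig import env;print(env.state()['joints'])"
```

```text
time: 8.25
eef_pos: [0.555, 0.0328, 0.1455]
tool_rot: [[0.918, 0.391, -0.063], [0.392, -0.92, 0.005], [-0.056, -0.029, -0.998]]
contact_force: [0.7, 0.5, -0.5]
gripper_width: 0.0242
[-0.66767837  0.32301405  0.64693026  1.71919154 -0.21205337  1.232411
 -1.13029039]
```

```bash
python3 -m creep '[{"claw":0.28,"xyz":[0,0,0],"roll":-0.09},{"claw":0.28,"xyz":[0,0,0],"roll":-0.18},{"claw":0.28,"xyz":[0,0,0],"roll":-0.27},{"claw":0.28,"xyz":[0,0,0],"roll":-0.36},{"claw":0.28,"xyz":[0,0,0],"roll":-0.45},{"claw":0.28,"xyz":[0,0,0],"roll":-0.54},{"claw":0.28,"xyz":[0,0,0],"roll":-0.644},{"claw":0.28,"xyz":[0,0,0],"roll":-0.644},{"claw":0.28,"xyz":[0,0,0],"roll":-0.644}]'
cat > go.py <<'E'
import sys
from h import *
s=env.state();R=np.array(s["tool_rot"]);P=np.array([float(a) for a in sys.argv[1:4]])
print(s["joints"].round(2) if hasattr(s["joints"],'round') else s["joints"],(R.T@(P-s["eef_pos"])/.25).round(3))
E
python3 go.py 0.560 0.037 0.04; python3 go.py 0.56 0.037 0.0045
```

```text
time: 9.15
eef_pos: [0.5555, 0.0328, 0.146]
tool_rot: [[0.164, 0.984, -0.062], [0.986, -0.164, 0.005], [-0.005, -0.062, -0.998]]
contact_force: [-0.3, -1.1, -0.7]
gripper_width: 0.0243
[-0.54  0.3   0.49  1.71 -0.16  1.23 -0.17] [0.022 0.041 0.422]
[-0.54  0.3   0.49  1.71 -0.16  1.23 -0.17] [0.022 0.05  0.564]
```

```bash
python3 -m creep '[{"claw":0.28,"xyz":[0.022,0.041,0.15],"roll":0},{"claw":0.28,"xyz":[0.022,0.041,0.3],"roll":0},{"claw":0.28,"xyz":[0.022,0.041,0.422],"roll":0},{"claw":0.28,"xyz":[0.022,0.041,0.422],"roll":0},{"claw":0.28,"xyz":[0.022,0.041,0.422],"roll":0}]'; python3 go.py 0.56 0.037 0.0045;python3 - <<'E'
from h import *
im,c=snap("scene","pics/s4.png")
u,v=proj(c,[.56,0,.02]).astype(int); cv2.imwrite("pics/c4.png",cv2.resize(im[v-90:v+60,u-100:u+100,::-1],None,fx=4,fy=4,interpolation=cv2.INTER_CUBIC)); print(u,v)
E
```

```text
time: 9.65
eef_pos: [0.5604, 0.0371, 0.041]
tool_rot: [[0.161, 0.985, -0.061], [0.987, -0.161, 0.005], [-0.005, -0.061, -0.998]]
contact_force: [0.5, 1.2, 0.0]
gripper_width: 0.0244
[-0.51  0.44  0.46  1.79 -0.23  1.03 -0.12] [0.    0.007 0.146]
276 223
```

View pics/c4.png

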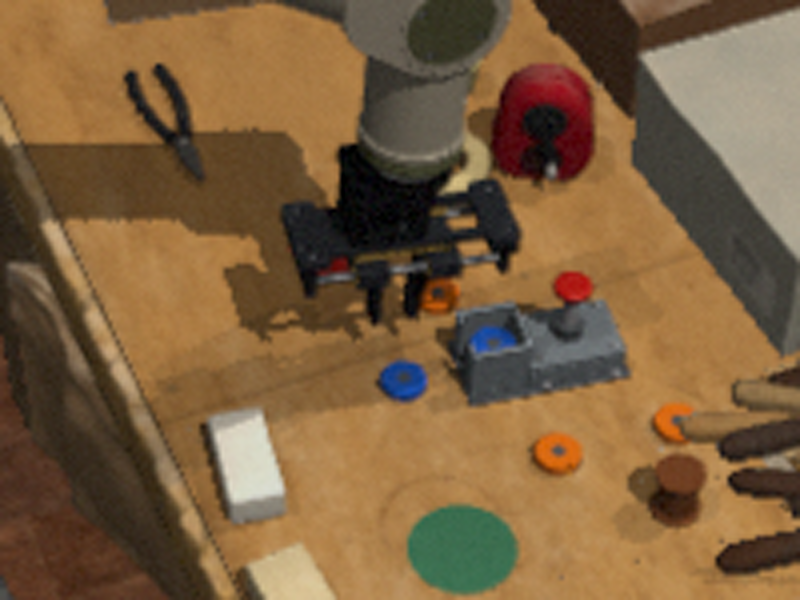

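The plunger is up, the disc lies at crop (403,380), and the fingers are behind it on its far side. I lower them and begin pushing slowly.

```bash
python3 -m creep '[{"claw":0.28,"xyz":[0,0.007,0.08],"roll":0},{"claw":0.28,"xyz":[0,0.007,0.125],"roll":0},{"claw":0.28,"xyz":[0,0.007,0.146],"roll":0},{"claw":0.28,"xyz":[0,0.007,0.146],"roll":0}]'; python3 go.py 0.5284 -0.1641 0.0045
```

```text
time: 10.1
eef_pos: [0.5597, 0.0372, 0.0041]
tool_rot: [[0.159, 0.985, -0.061], [0.987, -0.158, 0.005], [-0.005, -0.061, -0.998]]
contact_force: [0.3, -0.8, 0.9]
gripper_width: 0.0244
[-0.5   0.49  0.44  1.81 -0.26  0.96 -0.1 ] [-0.815  0.004  0.002]
```

```bash
python3 -m creep '[{"claw":0.28,"xyz":[-0.03,0,0],"roll":0},{"claw":0.28,"xyz":[-0.06,0,0],"roll":0},{"claw":0.28,"xyz":[-0.08,0,0],"roll":0},{"claw":0.28,"xyz":[-0.1,0,0],"roll":0},{"claw":0.28,"xyz":[-0.13,0,0],"roll":0},{"claw":0.28,"xyz":[-0.16,0,0],"roll":0},{"claw":0.28,"xyz":[-0.19,0,0],"roll":0},{"claw":0.28,"xyz":[-0.22,0,0],"roll":0},{"claw":0.28,"xyz":[-0.25,0,0],"roll":0},{"claw":0.28,"xyz":[-0.28,0,0],"roll":0},{"claw":0.28,"xyz":[-0.31,0,0],"roll":0},{"claw":0.28,"xyz":[-0.34,0,0],"roll":0}]'; python3 -m creep '[{"claw":0.28,"xyz":[-0.03,0,0],"roll":0},{"claw":0.28,"xyz":[-0.06,0,0],"roll":0},{"claw":0.28,"xyz":[-0.09,0,0],"roll":0},{"claw":0.28,"xyz":[-0.12,0,0],"roll":0},{"claw":0.28,"xyz":[-0.15,0,0],"roll":0},{"claw":0.28,"xyz":[-0.18,0,0],"roll":0},{"claw":0.28,"xyz":[-0.2,0,0],"roll":0},{"claw":0.28,"xyz":[-0.22,0,0],"roll":0},{"claw":0.28,"xyz":[-0.22,0,0],"roll":0}]'; python3 go.py 0.5284 -0.1641 0.0045
python3 - <<'E'
from h import *
im,c=snap("scene","pics/s5.png")
u,v=proj(c,[.54,-.12,.02]).astype(int); cv2.imwrite("pics/c5.png",cv2.resize(im[v-75:v+75,u-100:u+100,::-1],None,fx=4,fy=4,interpolation=cv2.INTER_CUBIC)); print(u,v)
E
```

```text
time: 11.3
eef_pos: [0.5462, -0.0474, 0.0043]
tool_rot: [[0.158, 0.986, -0.061], [0.987, -0.158, 0.005], [-0.005, -0.061, -0.998]]
contact_force: [-0.1, 0.9, 0.7]
gripper_width: 0.0245
time: 12.2
eef_pos: [0.5375, -0.1019, 0.0046]
tool_rot: [[0.159, 0.985, -0.061], [0.987, -0.159, 0.005], [-0.005, -0.061, -0.998]]
contact_force: [-0.3, -0.5, 0.3]
gripper_width: 0.0244
[-0.3   0.47  0.48  1.85 -0.26  0.95  0.15] [-0.252  0.004  0.001]
286 250
```

View pics/c5.png

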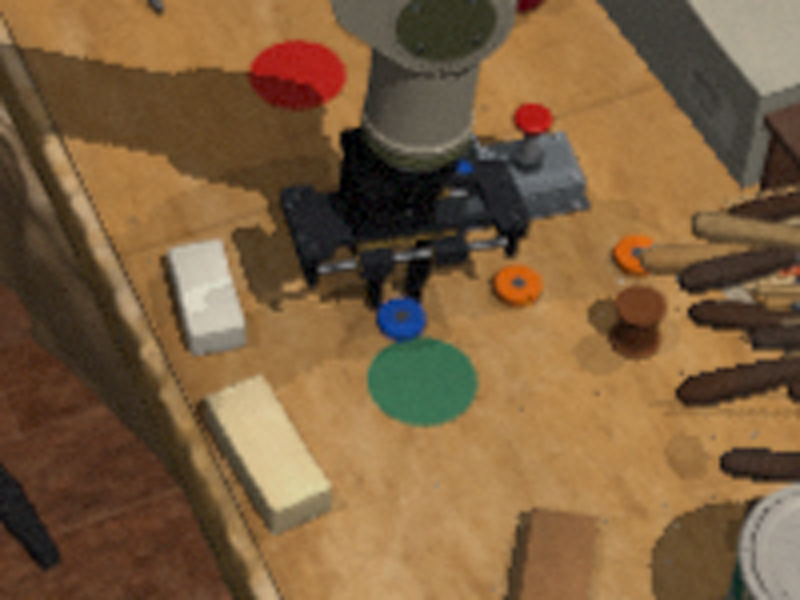

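The disc at (402,319) sits nested between the fingers, just short of the green spot, whose centre is at (422,382). I push the remaining 63 mm and then retreat.

```bash
python3 -m creep '[{"claw":0.28,"xyz":[-0.03,0,0],"roll":0},{"claw":0.28,"xyz":[-0.06,0,0],"roll":0},{"claw":0.28,"xyz":[-0.09,0,0],"roll":0},{"claw":0.28,"xyz":[-0.12,0,0],"roll":0},{"claw":0.28,"xyz":[-0.15,0,0],"roll":0},{"claw":0.28,"xyz":[-0.18,0,0],"roll":0},{"claw":0.28,"xyz":[-0.2,0,0],"roll":0},{"claw":0.28,"xyz":[-0.22,0.002,0],"roll":0},{"claw":0.28,"xyz":[-0.24,0.004,0],"roll":0},{"claw":0.28,"xyz":[-0.25,0.004,0],"roll":0},{"claw":0.28,"xyz":[-0.25,0.004,0],"roll":0}]'; python3 -m creep '[{"claw":0.28,"xyz":[0.02,0,0],"roll":0},{"claw":0.28,"xyz":[0.06,0,0],"roll":0},{"claw":0.28,"xyz":[0.12,0,0],"roll":0},{"claw":0.28,"xyz":[0.12,0,-0.1],"roll":0},{"claw":0.28,"xyz":[0.12,0,-0.25],"roll":0},{"claw":0.28,"xyz":[0.25,0,-0.45],"roll":0},{"claw":0.28,"xyz":[0.42,0,-0.6],"roll":0},{"claw":0.28,"xyz":[0.6,0,-0.6],"roll":0},{"claw":0.28,"xyz":[0.7,0,-0.6],"roll":0},{"claw":0.28,"xyz":[0.7,0,-0.6],"roll":0},{"claw":0.28,"xyz":[0.7,0,-0.6],"roll":0}]'
python3 - <<'E'
from h import *
for n in ("scene","top"):
  im,c=snap(n,f"pics/{n}6.png")
  u,v=proj(c,[.56,-.12,.02]).astype(int); cv2.imwrite(f"pics/{n}c6.png",cv2.resize(im[v-75:v+75,u-100:u+100,::-1],None,fx=4,fy=4,interpolation=cv2.INTER_CUBIC))
  hsv=cv2.cvtColor(im,cv2.COLOR_RGB2HSV);m=((hsv[...,0]>100)&(hsv[...,0]<130)&(hsv[...,1]>150)).astype(np.uint8);k,l,st,ce=cv2.connectedComponentsWithStats(m)
  for i in range(1,k):
    if st[i,4]>20: print(n,st[i,4],ce[i].round(1),ray(c,*ce[i],.008)[:2])
E
```

```text
time: 13.35
eef_pos: [0.5287, -0.1633, 0.0048]
tool_rot: [[0.159, 0.985, -0.061], [0.987, -0.159, 0.005], [-0.005, -0.061, -0.998]]
contact_force: [-0.1, -0.3, -0.6]
gripper_width: 0.0243
time: 14.45
eef_pos: [0.5654, 0.0111, 0.1536]
tool_rot: [[0.155, 0.986, -0.061], [0.988, -0.155, 0.005], [-0.005, -0.061, -0.998]]
contact_force: [-0.5, -0.8, -0.5]
gripper_width: 0.0244
scene 40 [298.6 216.9] [0.64726213 0.00718137]
scene 107 [291.3 268.9] [ 0.52651659 -0.18845575]
top 268 [126.5  76.1] [0.98073253 0.48804719]
top 170 [361.2 223.2] [ 0.52562202 -0.18834559]
```

View pics/scenec6.png

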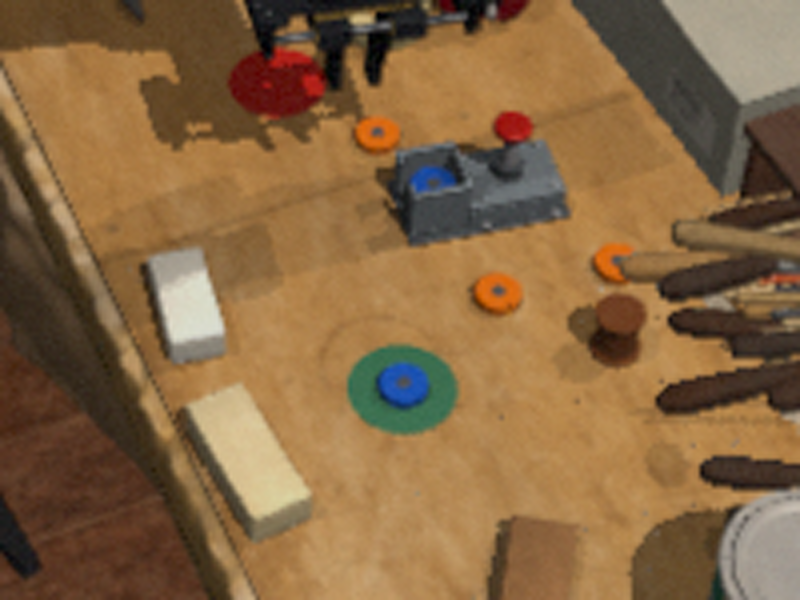

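View pics/topc6.png

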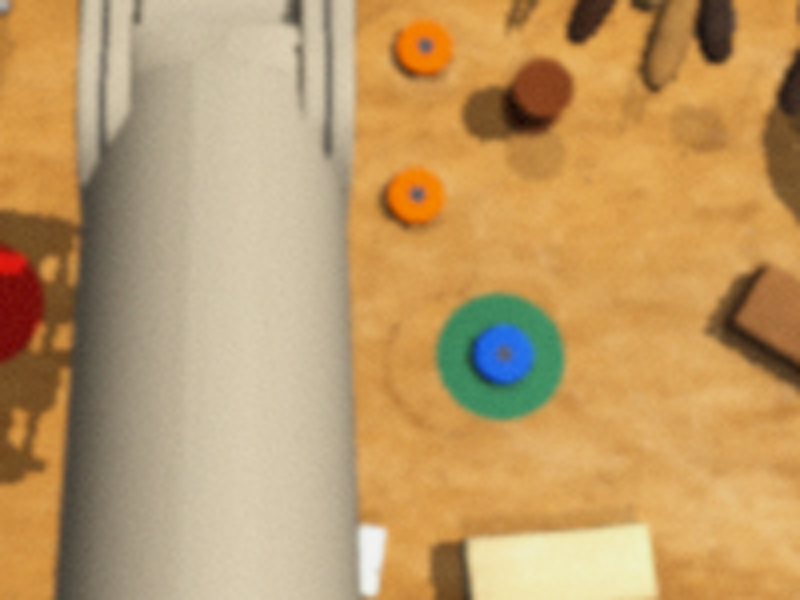

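Both views show the disc centred on the green spot (scene (403,384), top (503,354)). The plunger is up, the remaining discs are in the magazine and the arm is clear.

```bash
python3 -c "
from rig import env;print(env.job_done())"
```

```text
the job is handed in; nothing more can be done
None
```

I pressed the plunger once, slowly, down to its stop, and let it spring back, which ejected one blue disc. I then pushed that disc along the bench between the slightly open fingers into the green spot, backed the arm away and handed the job in at about 14.6 s. The hand-in gave no verdict.

**Press:** At the bottom the tool tip was 62.5 mm above the bench, which is a press of about 27.5 mm. The force there was about 13 N, well above the 7.3 N spring, so it was on the stop.

**Last checks:**
- **Disc:** The two cameras put it at (0.5256, -0.1883) and (0.5265, -0.1885), against a green spot centre of (0.5244, -0.1893). That is 2 mm off, where 27 mm is allowed.
- **Feeder:** The last scene picture shows the plunger up and blue discs in the magazine. I did not measure the plunger height or the position of each remaining disc.
- **Things around:** The pictures show the off-cuts, spool and sanding block unmoved. The tape was outside or hidden in the last crops and the pliers barely in view, but the arm passed near neither at low height.

**One hitch:** My first turn of the wrist ran joint 7 into its range limit and left the tool tilted about 3.6°. I turned it the other way and pushed with that tilt; it did not affect the push.

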